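# Move the jars into the new rack in reverse order

## Robot

A 6-joint arm with a two-finger parallel gripper is mounted at the origin on a cart in front of the work surface, level with it; the furniture and walls round the work are solid. World frame = base frame: x ahead of the robot, y to its left, z up, the work surface at z = 0. Lengths are in m, angles in rad, forces in N, time in s.
With the tool pointing down it reaches from about 0.325 to 0.9 m from the base axis. Payload 6.1 kg.
Tool frame: the origin (TCP) lies at the very end of the fingers, on their centre line; the grasp point (between the pads) lies 19 mm behind it; z points along the fingers, y is the line along which they close (so a half turn about z gives the same grasp; the last joint's range is limited). The gripper opens to 87 mm and grips with 3 to 60 N. Pads are 19 mm wide; open, the fingers measure 117 mm over their backs; the gripper's body (75 mm by 190 mm) begins 51 mm behind the grasp point.
Start: joints at [-1.449, 0.22, 1.526, -0, 1.395, -0.126], TCP at [0.153, -0.606, 0.223] pointing down, gripper open.
Joint ranges: [-2.98, 2.98], [-0.91, 2.08], [0.09, 2.57], [-1.24, 4.39], [0.2, 2.65], [-2.68, 2.68]. Speed limits (rad/s): [2.57, 2.57, 3.01, 3.14, 3.14, 3.14].

## Interface

Orientations are given as a unit quaternion [x, y, z, w].
In Python, from rig import read_state, cams, order gives the robot as it stands.
- The arm moves only by the tool servo_tool, never from a script. Its argument "increments" is a list of rows, each a list of 3 entries, a list of its own where there are three numbers: the closure, from 0 (fully open) to 1 (shut), then the shift along the world's x, y, z scaled (see below), then the turn about the world's z scaled (see below). In form: [[jaw, [x, y, z], roll], ...]. A call has 1 to 12 rows; each row is the pose to reach, as a shift and turn from the pose commanded when the call began, turning the shorter way round; what a row does not reach only later rows make up. The controller multiplies each number of a shift by 0.12 m and each number of a turn by 2 pi rad. A row lasts 1/12 s, in which the tool goes at most 41.7 mm and 7.16 degrees, less where a joint would pass 70% of its speed; a pose out of reach is approached as far as the arm can. A call with a number of a shift or a turn outside -1 to 1 is refused whole. A call with a gripper value outside its range is refused whole. The fingers move at their own pace and stop on an object; "force" is the grip in N (left out, the last holds). Time passes only in rows, so rows that repeat a pose let the fingers close. It gives the time, the measured TCP pose, the force, the opening and the grip force at its end, in the units of the state.
- read_state(): the state, without advancing time (a new reading comes with each control period).
- cams.read_camera(name): name is "scene" or "top" or "wrist"; returns the picture (420x560x3 uint8, blue, green, red); there is no depth.
- cams.calibration(name): a dict with "fx", "fy", "cx", "cy" (pixels), "eye" and "rotation" of the camera in the world. Camera axes: x right, y up, looking along -z (the intrinsics and any distortion apply to the point x, -y, -z); pixel columns grow to the right and rows downward; lengths in m; the calibration is good to about 2 mm. A picture is of the moment at which its call begins: read the wrist's pose just before it. calibration takes no time and is no camera call; for the wrist camera it gives the pose at the moment of the call.
- order.sign_off(): hands the job in; it is judged then, once.
The state is a dict: "clock": time; "joints": joint angles; "qvel": joint speeds; "joint_efforts": joint torques, N m; "tcp_pos": TCP position; "tcp_rot": TCP orientation; "ft_force": force on the tool from outside, world axes, zero at the start; "ft_torque": the same for the moment, N m; "opening": finger opening in m; "grip_force": force on a finger pad.
Only numpy, scipy, OpenCV 4.12 (cv2) and the standard library are available. Lean on these libraries where they do the work, as an engineer would, in place of code of your own. Each camera call takes 0.05 s, during which the arm holds its last target. There are 200 camera calls.

## Task

Move the three jars and the tin from the old dark wooden rack to the new blue rack in reverse order, one at a time: start with the one beside the old rack's orange end and stand it on the new rack's place farthest from its orange end, then carry on along the old row, each next one beside the last, so that the one from the old rack's plain end is moved last and stands beside the new rack's orange end. Each should stand upright on the middle of its own disc, and the mug and the tea box should be left alone.

Things in the scene. Friction and masses are not known exactly. Their poses are not given: they have to be found in the camera images.
- old_rack: Old rack, dark wood, full at the start. Fixed, 104 (x) x 330 (y) x 44 mm; origin under its centre, on the table. End panel at +y orange, at -y dark wood; both 44 high. Four cork-brown discs (66 across) mark the places: x = 0, y = +114, +38, -38, -114 mm in its frame; jars stand on its board, 12 mm above the origin. Rails along both long sides, x = -47 and +47, tops 32 mm up.
- new_rack: New rack, blue, empty; left or right of the old. Fixed, 104 (x) x 330 (y) x 44 mm; origin under its centre, on the table. End panel at +y orange, at -y blue; both 44 high. Four white discs (66 across) mark the places: x = 0, y = +114, +38, -38, -114 mm in its frame; jars stand on its board, 12 mm above the origin. Rails along both long sides, x = -47 and +47, tops 32 mm up.
- honey_jar: Glass honey jar with a red lid, 59 mm in diameter and 85 mm tall, about 0.29 kg; origin at the centre of its underside, z up along its axis. It starts upright in one of the old rack's four places. It can be gripped from above by its upper part, with the fingers closing across the rack (along the rack's x).
- mustard_jar: Glass jar of yellow mustard with a green lid, 57 mm in diameter and 80 mm tall, about 0.27 kg; origin at the centre of its underside, z up along its axis. It starts upright in one of the old rack's four places. It can be gripped from above by its upper part, with the fingers closing across the rack (along the rack's x).
- spice_jar: Slender spice jar with a black cap, 41 mm in diameter and 105 mm tall, about 0.11 kg; origin at the centre of its underside, z up along its axis. It starts upright in one of the old rack's four places. It can be gripped from above by its upper part, with the fingers closing across the rack (along the rack's x).
- tin: Cream-coloured food tin with a bare metal top, 57 mm in diameter and 72 mm tall, about 0.18 kg; origin at the centre of its underside, z up along its axis. It starts upright in one of the old rack's four places. It can be gripped from above by its upper part, with the fingers closing across the rack (along the rack's x).
- mug: Bystander: purple mug, 80 mm in diameter without its handle, 89 mm tall, standing beyond the racks; origin at the centre of its underside. To be left alone.
- tea_box: Bystander: pale green and cream carton of tea, 68 x 132 x 117 mm, standing beyond the racks; origin at the centre of its underside. To be left alone.

How it is judged:
On the way, in this order (a step that is already met when the one before it is completed fails the run):
1. the jar from the old rack's orange end stands in the new rack's place farthest from its orange end, the other three still untouched in the old rack (((x of honey_jar in the frame of new_rack between -0.012 and 0.012 m and z of honey_jar in the frame of new_rack between 0.008 and 0.016 m and angle between honey_jar's own z axis and vertical below 0.1 rad and y of honey_jar in the frame of new_rack between -0.126 and -0.102 m) or (distance of honey_jar from where it was at the start of the episode below 0.02 m and y of honey_jar in the frame of old_rack below 0.076 m)) and ((x of mustard_jar in the frame of new_rack between -0.012 and 0.012 m and z of mustard_jar in the frame of new_rack between 0.008 and 0.016 m and angle between mustard_jar's own z axis and vertical below 0.1 rad and y of mustard_jar in the frame of new_rack between -0.126 and -0.102 m) or (distance of mustard_jar from where it was at the start of the episode below 0.02 m and y of mustard_jar in the frame of old_rack below 0.076 m)) and ((x of spice_jar in the frame of new_rack between -0.012 and 0.012 m and z of spice_jar in the frame of new_rack between 0.008 and 0.016 m and angle between spice_jar's own z axis and vertical below 0.1 rad and y of spice_jar in the frame of new_rack between -0.126 and -0.102 m) or (distance of spice_jar from where it was at the start of the episode below 0.02 m and y of spice_jar in the frame of old_rack below 0.076 m)) and ((x of tin in the frame of new_rack between -0.012 and 0.012 m and z of tin in the frame of new_rack between 0.008 and 0.016 m and angle between tin's own z axis and vertical below 0.1 rad and y of tin in the frame of new_rack between -0.126 and -0.102 m) or (distance of tin from where it was at the start of the episode below 0.02 m and y of tin in the frame of old_rack below 0.076 m))), for 0.2 s.
2. the next jar of the old row stands beside it, the last two still untouched in the old rack (((x of honey_jar in the frame of new_rack between -0.012 and 0.012 m and z of honey_jar in the frame of new_rack between 0.008 and 0.016 m and angle between honey_jar's own z axis and vertical below 0.1 rad and (y of honey_jar in the frame of new_rack between -0.126 and -0.102 m or y of honey_jar in the frame of new_rack between -0.05 and -0.026 m)) or (distance of honey_jar from where it was at the start of the episode below 0.02 m and y of honey_jar in the frame of old_rack below 0 m)) and ((x of mustard_jar in the frame of new_rack between -0.012 and 0.012 m and z of mustard_jar in the frame of new_rack between 0.008 and 0.016 m and angle between mustard_jar's own z axis and vertical below 0.1 rad and (y of mustard_jar in the frame of new_rack between -0.126 and -0.102 m or y of mustard_jar in the frame of new_rack between -0.05 and -0.026 m)) or (distance of mustard_jar from where it was at the start of the episode below 0.02 m and y of mustard_jar in the frame of old_rack below 0 m)) and ((x of spice_jar in the frame of new_rack between -0.012 and 0.012 m and z of spice_jar in the frame of new_rack between 0.008 and 0.016 m and angle between spice_jar's own z axis and vertical below 0.1 rad and (y of spice_jar in the frame of new_rack between -0.126 and -0.102 m or y of spice_jar in the frame of new_rack between -0.05 and -0.026 m)) or (distance of spice_jar from where it was at the start of the episode below 0.02 m and y of spice_jar in the frame of old_rack below 0 m)) and ((x of tin in the frame of new_rack between -0.012 and 0.012 m and z of tin in the frame of new_rack between 0.008 and 0.016 m and angle between tin's own z axis and vertical below 0.1 rad and (y of tin in the frame of new_rack between -0.126 and -0.102 m or y of tin in the frame of new_rack between -0.05 and -0.026 m)) or (distance of tin from where it was at the start of the episode below 0.02 m and y of tin in the frame of old_rack below 0 m))), for 0.2 s.
3. the third jar of the old row stands in the third place from the new rack's plain end, the last one still untouched in the old rack (((x of honey_jar in the frame of new_rack between -0.012 and 0.012 m and z of honey_jar in the frame of new_rack between 0.008 and 0.016 m and angle between honey_jar's own z axis and vertical below 0.1 rad and (y of honey_jar in the frame of new_rack between -0.126 and -0.102 m or y of honey_jar in the frame of new_rack between -0.05 and -0.026 m or y of honey_jar in the frame of new_rack between 0.026 and 0.05 m)) or (distance of honey_jar from where it was at the start of the episode below 0.02 m and y of honey_jar in the frame of old_rack below -0.076 m)) and ((x of mustard_jar in the frame of new_rack between -0.012 and 0.012 m and z of mustard_jar in the frame of new_rack between 0.008 and 0.016 m and angle between mustard_jar's own z axis and vertical below 0.1 rad and (y of mustard_jar in the frame of new_rack between -0.126 and -0.102 m or y of mustard_jar in the frame of new_rack between -0.05 and -0.026 m or y of mustard_jar in the frame of new_rack between 0.026 and 0.05 m)) or (distance of mustard_jar from where it was at the start of the episode below 0.02 m and y of mustard_jar in the frame of old_rack below -0.076 m)) and ((x of spice_jar in the frame of new_rack between -0.012 and 0.012 m and z of spice_jar in the frame of new_rack between 0.008 and 0.016 m and angle between spice_jar's own z axis and vertical below 0.1 rad and (y of spice_jar in the frame of new_rack between -0.126 and -0.102 m or y of spice_jar in the frame of new_rack between -0.05 and -0.026 m or y of spice_jar in the frame of new_rack between 0.026 and 0.05 m)) or (distance of spice_jar from where it was at the start of the episode below 0.02 m and y of spice_jar in the frame of old_rack below -0.076 m)) and ((x of tin in the frame of new_rack between -0.012 and 0.012 m and z of tin in the frame of new_rack between 0.008 and 0.016 m and angle between tin's own z axis and vertical below 0.1 rad and (y of tin in the frame of new_rack between -0.126 and -0.102 m or y of tin in the frame of new_rack between -0.05 and -0.026 m or y of tin in the frame of new_rack between 0.026 and 0.05 m)) or (distance of tin from where it was at the start of the episode below 0.02 m and y of tin in the frame of old_rack below -0.076 m))), for 0.2 s.
At the end, for the whole second after the job is handed in: One jar stands upright (within 0.1 rad) and at rest on the board in each of the new rack's four places, its centre within 12 mm of the disc's centre along and across the rack, in the reverse of the old order as the stages laid down; the mug and the tea box are within 30 mm of where they stood (x of honey_jar in the frame of new_rack between -0.012 and 0.012 m and z of honey_jar in the frame of new_rack between 0.008 and 0.016 m and angle between each of honey_jar, mustard_jar, spice_jar, tin's own z axis and vertical below 0.1 rad and (y of honey_jar in the frame of new_rack between 0.102 and 0.126 m or y of honey_jar in the frame of new_rack between 0.026 and 0.05 m or y of honey_jar in the frame of new_rack between -0.05 and -0.026 m or y of honey_jar in the frame of new_rack between -0.126 and -0.102 m) and x of mustard_jar in the frame of new_rack between -0.012 and 0.012 m and z of mustard_jar in the frame of new_rack between 0.008 and 0.016 m and (y of mustard_jar in the frame of new_rack between 0.102 and 0.126 m or y of mustard_jar in the frame of new_rack between 0.026 and 0.05 m or y of mustard_jar in the frame of new_rack between -0.05 and -0.026 m or y of mustard_jar in the frame of new_rack between -0.126 and -0.102 m) and x of spice_jar in the frame of new_rack between -0.012 and 0.012 m and z of spice_jar in the frame of new_rack between 0.008 and 0.016 m and (y of spice_jar in the frame of new_rack between 0.102 and 0.126 m or y of spice_jar in the frame of new_rack between 0.026 and 0.05 m or y of spice_jar in the frame of new_rack between -0.05 and -0.026 m or y of spice_jar in the frame of new_rack between -0.126 and -0.102 m) and x of tin in the frame of new_rack between -0.012 and 0.012 m and z of tin in the frame of new_rack between 0.008 and 0.016 m and (y of tin in the frame of new_rack between 0.102 and 0.126 m or y of tin in the frame of new_rack between 0.026 and 0.05 m or y of tin in the frame of new_rack between -0.05 and -0.026 m or y of tin in the frame of new_rack between -0.126 and -0.102 m) and linear speed of each of honey_jar, mustard_jar, spice_jar, tin below 0.02 m/s and distance of each of mug, tea_box from where it was at the start of the episode below 0.03 m); the robot touches nothing.
It fails at once if the mug or the tea box is moved by more than 30 mm or knocked over (distance of any of mug, tea_box from where it was at the start of the episode above 0.03 m or angle between any of mug, tea_box's own z axis and vertical above 0.5 rad).
It fails at once if a jar or the tin is knocked over (angle between any of honey_jar, mustard_jar, spice_jar, tin's own z axis and vertical above 0.8 rad).
It also fails if it takes over 115 s, if anything falls off the work surface, if the arm or the gripper's body presses on something with over 40 N, if the wrist force passes 120 N, or if a joint passes its speed limit or range.

## Working session

There is one attempt and no reset: what is moved stays moved. The work goes in short steps, Python scripts to look and compute and a tool call to move; the robot and the scene stay as the last step left them, time stands still between calls to the robot, and variables do not carry over. Pictures are saved under pics/ and viewed, at most 14 in all, crops included, and the job is handed in when it is done.

Besides the shell and the picture viewer there is one more tool, called after ">>>" as name([rows], argument=value, ...), one row to a line, values as JSON. servo_tool: Moves the arm, as the interface text tells. Shifts and turns lie within -1 to 1; 1 stands for 0.12 m of shift or 2 pi rad of turn. Its arguments: {"type":"object","properties":{"increments":{"type":"array"},"force":{"type":"number"}},"required":["increments"]}

```bash
mkdir -p pics
python3 - <<'E'
from rig import read_state, cams
import cv2, numpy as np
s=read_state(); print({k:np.round(s[k],3) for k in ('clock','joints','tcp_pos','tcp_rot','opening')})
for n in('scene','top'):
    im=cams.read_camera(n); cv2.imwrite(f'pics/{n}0.png',im); print(n,cams.calibration(n))
E
```

```text
{'clock': np.float64(0.0), 'joints': array([-1.449,  0.221,  1.528, -0.   ,  1.395, -0.126]), 'tcp_pos': array([ 0.153, -0.605,  0.221]), 'tcp_rot': array([ 0.992,  0.124, -0.   , -0.001]), 'opening': np.float64(0.087)}
scene {'fx': 530.1117586748006, 'fy': 530.1117586748006, 'cx': 283.1444733166167, 'cy': 204.6399457313427, 'eye': array([0.02619267, 0.94372984, 0.71212339]), 'rotation': array([-0.13496067,  0.47049052,  0.83927967, -0.23671488])}
top {'fx': 386.8952938566723, 'fy': 386.8952938566723, 'cx': 284.52041282016376, 'cy': 207.3398424045268, 'eye': array([ 0.38821946, -0.0282032 ,  0.95733973]), 'rotation': array([ 0.07452674, -0.07655987, -0.69490132,  0.71112341])}
```

View pics/top0.png

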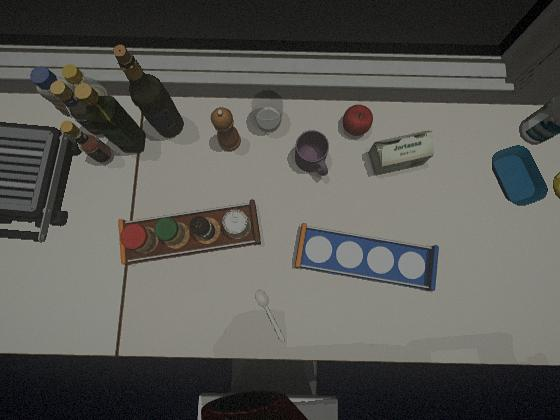

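View pics/scene0.png

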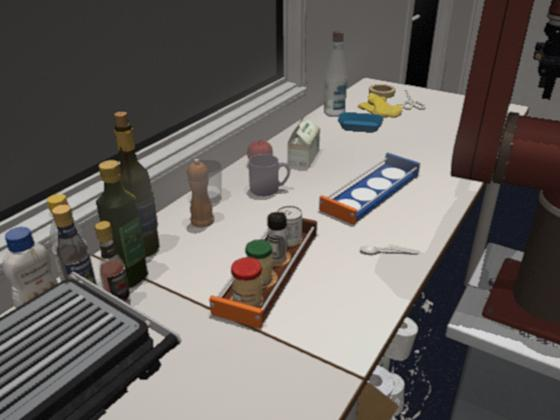

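The top view shows the old rack on the left: honey (134,236), mustard (166,230), spice (204,228), tin (236,222), with its orange end on the left. The new rack is on the right, orange end on the left, with discs at about (318,249), (349,255), (380,260) and (411,265). Next I'll measure both in both cameras.

```bash
cat > h.py <<'E'
from rig import read_state, cams
import cv2, numpy as np
from scipy.spatial.transform import Rotation as R
def ray(cal,uv,z):
    uv=np.atleast_2d(uv).astype(float)
    d=np.c_[(uv[:,0]-cal['cx'])/cal['fx'],-(uv[:,1]-cal['cy'])/cal['fy'],-np.ones(len(uv))]
    d=R.from_quat(cal['rotation']).apply(d); e=np.array(cal['eye'])
    return e+d*((z-e[2])/d[:,2])[:,None]
def proj(cal,P):
    p=R.from_quat(cal['rotation']).inv().apply(np.atleast_2d(P)-cal['eye'])
    return np.c_[cal['cx']+cal['fx']*p[:,0]/-p[:,2],cal['cy']-cal['fy']*p[:,1]/-p[:,2]]
def blobs(mask,box,mina=60):
    m=np.zeros_like(mask); x0,y0,x1,y1=box; m[y0:y1,x0:x1]=mask[y0:y1,x0:x1]
    n,_,st,c=cv2.connectedComponentsWithStats(m)
    return [(c[i],st[i]) for i in range(1,n) if st[i,4]>=mina]
E
cat > m.py <<'E'
from h import *
for n,box in (('top',(290,215,445,300)),('scene',(315,150,425,225))):
    im=cv2.imread(f'pics/{n}0.png'); cal=cams.calibration(n)
    hsv=cv2.cvtColor(im,cv2.COLOR_BGR2HSV)
    # new rack: white discs surrounded by blue
    b=((hsv[...,0]>95)&(hsv[...,0]<130)&(hsv[...,1]>120)).astype(np.uint8)
    cn,_=cv2.findContours(b,cv2.RETR_CCOMP,cv2.CHAIN_APPROX_NONE)
    w=((hsv[...,1]<60)&(hsv[...,2]>110)).astype(np.uint8)
    hull=np.zeros_like(b); pts=np.vstack([c for c in cn if cv2.contourArea(c)>30 and box[0]<c[:,0,0].mean()<box[2] and box[1]<c[:,0,1].mean()<box[3]])
    cv2.fillConvexPoly(hull,cv2.convexHull(pts),1)
    P=[]
    for c,s in blobs(w*hull,box,100):
        p=ray(cal,c,0.012)[0]; P.append(p); print(n,'disc',c.round(1),s[2:],p.round(4))
    P=np.array(P)
    if len(P)==4:
        P=P[np.argsort(-P[:,1])]
        print('gaps',np.linalg.norm(np.diff(P,axis=0),axis=1).round(4),'ctr',P.mean(0).round(4),'yaw deg',np.degrees(np.arctan2(*(-(P[0]-P[3])[:1]),(P[0]-P[3])[1])))
    q=((hsv[...,0]<14)&(hsv[...,1]>150)).astype(np.uint8)
    print([(c.round(1),s.tolist()) for c,s in blobs(q,(0,150,560,330),15)])
    g=((hsv[...,0]>45)&(hsv[...,0]<85)&(hsv[...,1]>100)).astype(np.uint8)
    print('green',[(c.round(1),s.tolist()) for c,s in blobs(g,(0,150,560,330),30)])
im=cv2.imread('pics/top0.png')
cv2.imwrite('pics/topz.png',cv2.resize(im[195:275,110:270],None,fx=5,fy=5,interpolation=cv2.INTER_CUBIC)*1)
E
python3 m.py
```

```text
top disc [318.3 248.9] [ 27  27 570] [ 0.4917 -0.1135  0.012 ]
top disc [407.4 243. ] [ 61  11 125] [ 0.5114 -0.3322  0.012 ]
top disc [349.1 254.1] [ 27  27 576] [ 0.4808 -0.1886  0.012 ]
top disc [380.1 259.5] [ 27  28 579] [ 0.4695 -0.264   0.012 ]
top disc [411.1 264.9] [ 27  27 578] [ 0.4581 -0.3389  0.012 ]
[(array([121.2, 227.9]), [119, 220, 8, 15, 31]), (array([299.3, 243.7]), [296, 223, 10, 44, 52]), (array([133.3, 236.6]), [120, 225, 26, 26, 267]), (array([124. , 254.4]), [123, 245, 3, 19, 23])]
green []
scene disc [374.9 187.1] [ 74  45 982] [ 0.4673 -0.236   0.012 ]
[(array([512.7, 165.6]), [510, 162, 6, 8, 18]), (array([522.7, 176.3]), [504, 166, 39, 19, 182]), (array([550.8, 185.4]), [542, 168, 18, 32, 141]), (array([553.8, 177.6]), [551, 173, 7, 9, 17]), (array([475.9, 178.6]), [467, 177, 17, 4, 21]), (array([537.3, 185.9]), [534, 184, 8, 5, 15]), (array([337.7, 209.6]), [320, 196, 36, 28, 529]), (array([553.4, 202.6]), [550, 200, 8, 6, 17]), (array([306.9, 226.1]), [303, 220, 13, 18, 108]), (array([246.9, 303.4]), [209, 230, 106, 98, 1333]), (array([292.4, 249.6]), [288, 244, 12, 13, 57]), (array([246.4, 268.6]), [232, 257, 30, 24, 550]), (array([500. , 274.7]), [494, 260, 13, 29, 48]), (array([279.5, 269.7]), [274, 264, 13, 14, 72]), (array([120.7, 285.5]), [118, 283, 7, 6, 26]), (array([266.6, 292.1]), [263, 285, 11, 17, 61]), (array([485.6, 312.3]), [483, 304, 8, 14, 24]), (array([503.8, 321.6]), [492, 317, 23, 10, 44])]
green [(array([258.2, 249.3]), [247, 241, 24, 18, 308]), (array([128.5, 254.8]), [125, 248, 10, 16, 62])]
```

View pics/topz.png

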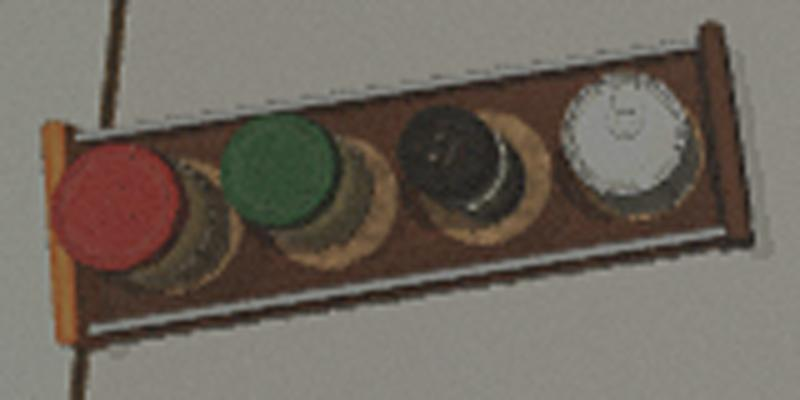

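The zoom shows the lid centres at zoom pixels honey (117,206), mustard (279,170), spice cap (448,156) and tin (625,133). I'll turn these into positions using the lid heights, and check them against the panels and rail ends.

Run:
```python
from h import *
cal=cams.calibration('top')
Z=np.array([[117,206],[279,170],[448,156],[625,133]]); hs=[.097,.092,.117,.084]
P=np.array([ray(cal,[110+(x+.5)/5-.5,195+(y+.5)/5-.5],h)[0] for (x,y),h in zip(Z,hs)])
print(P.round(4)); print(np.linalg.norm(np.diff(P[:,:2],axis=0),axis=1))
C=P[:,:2].mean(0); d=P[0]-P[3]; print(C,np.degrees(np.arctan2(-d[0],d[1])))
c=np.array([[57,124],[68,343],[745,243],[710,25]])
Q=np.array([ray(cal,[110+(x+.5)/5-.5,195+(y+.5)/5-.5],.044)[0] for x,y in c]); print(Q.round(4),Q.mean(0).round(4))
# check against scene cam
s=cams.calibration('scene'); print(proj(s,P).round(1))
N=np.array([[.4917,-.1135,.012],[.4808,-.1886,.012],[.4695,-.264,.012],[.4581,-.3389,.012]])
print(proj(s,N).round(1)); n=N[0]-N[3]; print(N.mean(0),np.degrees(np.arctan2(-n[0],n[1])))
for x in (s,): print(x.keys())
im=cv2.imread('pics/scene0.png')
for p in np.r_[proj(s,P),proj(s,N)]: cv2.drawMarker(im,tuple(int(round(v)) for v in p),(255,0,255),0,5,1)
cv2.imwrite('pics/sz.png',cv2.resize(im[140:330,200:430],None,fx=3,fy=3))
t=read_state(); print(R.from_quat(t['tcp_rot']).as_matrix().round(3))
```

```text
[[0.5022 0.3086 0.097 ]
 [0.5209 0.2392 0.092 ]
 [0.525  0.1579 0.117 ]
 [0.5429 0.085  0.084 ]]
[0.07178588 0.08141266 0.07509162]
[0.52274961 0.19769092] 10.327386078572664
[[0.548  0.3621 0.044 ]
 [0.4443 0.3453 0.044 ]
 [0.4985 0.0308 0.044 ]
 [0.6041 0.0517 0.044 ]] [0.5237 0.1975 0.044 ]
[[245.9 265.2]
 [258.3 245.8]
 [278.1 215.8]
 [288.8 211. ]]
[[346.6 205.1]
 [362.9 193.4]
 [378.3 182.6]
 [392.5 172.6]]
[ 0.475025 -0.22625   0.012   ] -8.47855197356996
dict_keys(['fx', 'fy', 'cx', 'cy', 'eye', 'rotation'])
[[ 0.969  0.245 -0.   ]
 [ 0.245 -0.969  0.002]
 [ 0.    -0.002 -1.   ]]
```

View pics/sz.png

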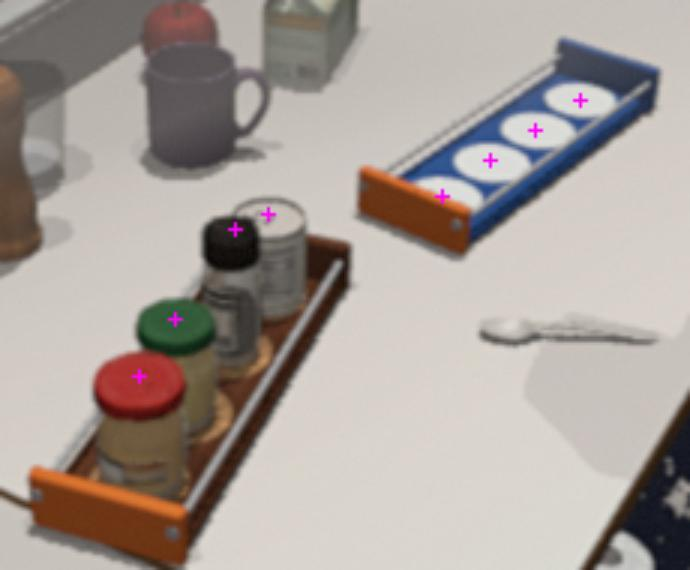

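The projections agree with the scene camera to about 1–2 mm. For the first move I'll go forward and left while turning, to check the sign of the turn.

>>> servo_tool([
  [0,[0.25,0.1,0],0.02],
  [0,[0.5,0.3,0],0.04],
  [0,[0.75,0.5,0],0.06],
  [0,[1,0.75,0],0.08],
  [0,[1,1,0],0.08],
  [0,[1,1,0],0.08],
], force=30)

```text
clock: 0.6
tcp_pos: [0.2749, -0.4802, 0.2209]
tcp_rot: [0.93, 0.369, 0.001, -0.003]
ft_force: [0.2, -0.1, -0.5]
opening: 0.0872
grip_force: 0.0
```

```bash
cat > st.py <<'E'
from h import *
s=read_state(); M=R.from_quat(s['tcp_rot']).as_matrix()
a=np.degrees(np.arctan2(M[1,1],M[0,1]))
print('t',round(float(s['clock']),2),'p',np.round(s['tcp_pos'],4),'yaxis deg',a.round(2),'j',np.round(s['joints'],2),'open',s['opening'],'F',np.round(s['ft_force'],1),'grip',s['grip_force'])
import sys
if len(sys.argv)>1:
    t=np.array([float(v) for v in sys.argv[1:4]]); print('shift units',((t-s['tcp_pos'])/.12).round(3),'turn',round((float(sys.argv[4])-a)/360,4))
E
python3 st.py .5022 .3086 .2 10.1
```

```text
t 0.6 p [ 0.2749 -0.4802  0.2209] yaxis deg -46.72 j [-1.19  0.06  1.71  0.    1.38 -0.38] open 0.08721899975920819 F [ 0.2 -0.1 -0.5] grip 0.0
shift units [ 1.895  6.573 -0.174] turn 0.1578
```

>>> servo_tool([
  [0,[0.2,0.25,0],0.013],
  [0,[0.4,0.5,0],0.026],
  [0,[0.6,0.75,0],0.04],
  [0,[0.7,1,0],0.05],
])

```text
clock: 0.93
tcp_pos: [0.3587, -0.3648, 0.2223]
tcp_rot: [0.861, 0.509, 0.0, 0.0]
ft_force: [1.0, -1.1, -0.7]
opening: 0.0867
grip_force: 0.0
```

>>> servo_tool([
  [0,[0.2,0.25,0],0.013],
  [0,[0.4,0.5,0],0.026],
  [0,[0.6,0.75,0],0.04],
  [0,[0.7,1,0],0.05],
])

```text
clock: 1.27
tcp_pos: [0.4429, -0.2448, 0.2226]
tcp_rot: [0.77, 0.638, 0.0, 0.0]
ft_force: [0.2, -0.4, 0.6]
opening: 0.0871
grip_force: 0.0
```

>>> servo_tool([
  [0,[0.1,0.25,0],0.013],
  [0,[0.2,0.5,0],0.026],
  [0,[0.3,0.75,0],0.04],
  [0,[0.4,1,0],0.05],
])

```text
clock: 1.6
tcp_pos: [0.4896, -0.1249, 0.2224]
tcp_rot: [0.661, 0.75, -0.0, 0.0]
ft_force: [0.4, -0.6, 0.4]
opening: 0.087
grip_force: 0.0
```

>>> servo_tool([
  [0,[0,0.25,0],0],
  [0,[0,0.5,0],0],
  [0,[0,0.75,0],0],
  [0,[0,1,0],0],
])

```text
clock: 1.93
tcp_pos: [0.4892, -0.0049, 0.2223]
tcp_rot: [0.663, 0.749, -0.0, -0.0]
ft_force: [0.4, 0.3, -0.6]
opening: 0.0872
grip_force: 0.0
```

>>> servo_tool([
  [0,[0,0.25,0],0],
  [0,[0,0.5,0],0],
  [0,[0,0.75,0],0],
  [0,[0,1,0],0],
])

```text
clock: 2.27
tcp_pos: [0.4893, 0.1151, 0.2224]
tcp_rot: [0.663, 0.749, -0.0, 0.0]
ft_force: [0.1, -0.3, 0.7]
opening: 0.087
grip_force: 0.0
```

>>> servo_tool([
  [0,[0,0.25,0],0],
  [0,[0,0.5,0],0],
  [0,[0,0.75,0],0],
  [0,[0,1,0],0],
  [0,[0,1,0],0],
  [0,[0,1,0],0],
])

```text
clock: 2.77
tcp_pos: [0.4892, 0.2349, 0.2221]
tcp_rot: [0.662, 0.75, -0.0, -0.0]
ft_force: [-0.9, 0.1, -0.7]
opening: 0.087
grip_force: 0.0
```

```bash
python3 st.py .5022 .3086 .2 10.1
python3 - <<'E'
from h import *
c=cams.calibration('wrist');print(c);cv2.imwrite('pics/w1.png',cams.read_camera('wrist'))
E
```

```text
t 2.77 p [0.4892 0.2349 0.2221] yaxis deg 7.13 j [ 0.3   0.02  1.74 -0.    1.38  0.18] open 0.0869569664625607 F [-0.9  0.1 -0.7] grip 0.0
shift units [ 0.109  0.614 -0.184] turn 0.0083
{'fx': 366.35344715126746, 'fy': 366.35344715126746, 'cx': 273.9759117286446, 'cy': 208.7127946209803, 'eye': array([0.47894104, 0.30296147, 0.38292351]), 'rotation': array([-0.12833294, -0.00738255,  0.06192929,  0.98976811])}
```

View pics/w1.png

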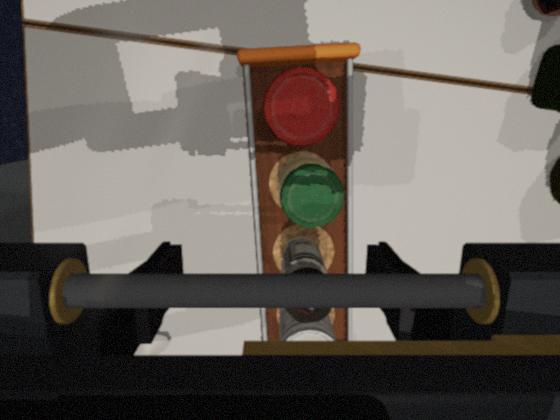

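The wrist view shows the red lid at about (302,107), the green lid at (313,195) and the orange panel top running from (242,57) to (357,50). I'll cross-check the lid positions with this camera.

```bash
python3 - <<'E'
from h import *
c=cams.calibration('wrist'); im=cv2.imread('pics/w1.png'); hsv=cv2.cvtColor(im,cv2.COLOR_BGR2HSV)
for nm,m,h in(('red',((hsv[...,0]<8)|(hsv[...,0]>172))&(hsv[...,1]>130),.097),('green',(hsv[...,0]>45)&(hsv[...,0]<85)&(hsv[...,1]>80),.092)):
    k=max(cv2.findContours(cv2.morphologyEx(m.astype(np.uint8),cv2.MORPH_OPEN,np.ones((5,5))),0,1)[0],key=cv2.contourArea)
    (u,v),r=cv2.minEnclosingCircle(k); print(nm,u,v,r,ray(c,[u,v],h).round(4))
Q=ray(c,[[242,57],[357,50]],.044);print(Q, Q.mean(0))
E
python3 st.py .5022 .3086 .058 10.1
```

```text
red 300.5423583984375 105.91525268554688 40.232852935791016 [[0.498  0.3088 0.097 ]]
green 311.25457763671875 195.8253631591797 31.911542892456055 [[0.517  0.2403 0.092 ]]
[[0.44566689 0.34408178 0.044     ]
 [0.54307169 0.36179541 0.044     ]] [0.49436929 0.3529386  0.044     ]
t 2.82 p [0.4892 0.2339 0.2221] yaxis deg 7.04 j [ 0.3   0.02  1.74 -0.    1.38  0.18] open 0.08709097339735512 F [-0.4 -0.3  0.1] grip 0.0
shift units [ 0.108  0.623 -1.367] turn 0.0085
```

>>> servo_tool([
  [0,[0.03,0.2,0],0.003],
  [0,[0.06,0.4,0],0.006],
  [0,[0.092,0.62,0],0.0085],
  [0,[0.092,0.62,-0.2],0.0085],
  [0,[0.092,0.62,-0.4],0.0085],
  [0,[0.092,0.62,-0.6],0.0085],
  [0,[0.092,0.62,-0.7],0.0085],
])

```text
clock: 3.4
tcp_pos: [0.4992, 0.3062, 0.1351]
tcp_rot: [0.643, 0.766, -0.002, -0.001]
ft_force: [-0.7, -0.4, -0.8]
opening: 0.0874
grip_force: 0.0
```

>>> servo_tool([
  [0,[0,0,-0.1],0],
  [0,[0,0,-0.2],0],
  [0,[0,0,-0.3],0],
  [0,[0,0,-0.4],0],
  [0,[0,0,-0.5],0],
  [0,[0,0,-0.6],0],
  [0,[0,0,-0.66],0],
  [0,[0,0,-0.66],0],
  [0,[0,0,-0.66],0],
])

```text
clock: 4.15
tcp_pos: [0.5, 0.3084, 0.0588]
tcp_rot: [0.642, 0.766, -0.0, -0.0]
ft_force: [-0.1, -0.2, -0.3]
opening: 0.0869
grip_force: 0.0
```

>>> servo_tool([
  [0.2,[0,0,0],0],
  [0.4,[0,0,0],0],
  [0.6,[0,0,0],0],
  [0.8,[0,0,0],0],
  [0.8,[0,0,0],0],
  [0.8,[0,0,0],0],
  [0.8,[0,0,0],0],
  [0.8,[0,0,0],0],
], force=30)

```text
clock: 4.82
tcp_pos: [0.5006, 0.3086, 0.0597]
tcp_rot: [0.642, 0.766, 0.0, 0.0]
ft_force: [1.1, 1.0, 1.4]
opening: 0.0569
grip_force: 29.8
```

```bash
python3 st.py .500 .3087 .058 10.1
```

```text
t 4.82 p [0.5006 0.3086 0.0597] yaxis deg 10.06 j [ 0.42  0.3   1.75 -0.    1.08  0.24] open 0.05686821497717438 F [1.1 1.  1.4] grip 29.7712550353026
shift units [-0.005  0.001 -0.014] turn 0.0001
```

Honey jar is gripped. Next: lift it and carry it over.

>>> servo_tool([
  [0.8,[0,0,0.05],0],
  [0.8,[0,0,0.15],0],
  [0.8,[0,0,0.3],0],
  [0.8,[0,0,0.5],0],
  [0.8,[0,0,0.7],0],
  [0.8,[0,0,0.9],0],
  [0.8,[0,0,1],0],
])

```text
clock: 5.4
tcp_pos: [0.5016, 0.3092, 0.1836]
tcp_rot: [0.642, 0.766, 0.002, 0.001]
ft_force: [0.4, -0.3, -2.6]
opening: 0.0571
grip_force: 29.6
```

>>> servo_tool([
  [0.8,[0,0,0.1],0],
  [0.8,[0,-0.05,0.25],0],
  [0.8,[0,-0.15,0.25],0],
  [0.8,[-0.05,-0.35,0.25],-0.01],
  [0.8,[-0.1,-0.55,0.25],-0.02],
  [0.8,[-0.15,-0.75,0.25],-0.03],
  [0.8,[-0.2,-1,0.25],-0.04],
])

```text
clock: 5.98
tcp_pos: [0.475, 0.1873, 0.2076]
tcp_rot: [0.734, 0.679, -0.001, -0.001]
ft_force: [0.3, -1.3, -2.7]
opening: 0.0572
grip_force: 29.6
```

>>> servo_tool([
  [0.8,[-0.05,-0.25,0],-0.005],
  [0.8,[-0.1,-0.5,0],-0.0115],
  [0.8,[-0.15,-0.75,0],-0.0115],
  [0.8,[-0.15,-1,0],-0.0115],
])

```text
clock: 6.32
tcp_pos: [0.4561, 0.0668, 0.2076]
tcp_rot: [0.757, 0.653, -0.001, -0.001]
ft_force: [0.9, 0.7, -3.7]
opening: 0.057
grip_force: 29.6
```

>>> servo_tool([
  [0.8,[0,-0.25,0],0],
  [0.8,[0,-0.5,0],0],
  [0.8,[0,-0.75,0],0],
  [0.8,[0,-1,0],0],
])

```text
clock: 6.65
tcp_pos: [0.4569, -0.0532, 0.2079]
tcp_rot: [0.758, 0.653, -0.001, -0.001]
ft_force: [0.1, 0.8, -3.1]
opening: 0.0571
grip_force: 29.6
```

>>> servo_tool([
  [0.8,[0,-0.25,0],0],
  [0.8,[0,-0.5,0],0],
  [0.8,[0,-0.75,0],0],
  [0.8,[0,-1,0],0],
])

```text
clock: 6.98
tcp_pos: [0.4568, -0.173, 0.2078]
tcp_rot: [0.758, 0.653, -0.0, -0.001]
ft_force: [0.4, -0.3, -3.2]
opening: 0.0572
grip_force: 29.6
```

>>> servo_tool([
  [0.8,[0,-0.25,0],0],
  [0.8,[0,-0.5,0],0],
  [0.8,[0,-0.75,0],0],
  [0.8,[0,-0.95,0],0],
  [0.8,[0,-1.0,0],0],
  [0.8,[0,-1,0],0],
  [0.8,[0,-1,0],0],
])

```text
clock: 7.57
tcp_pos: [0.4573, -0.291, 0.208]
tcp_rot: [0.758, 0.652, 0.0, -0.001]
ft_force: [-0.0, 0.3, -2.6]
opening: 0.0566
grip_force: 29.6
```

```bash
python3 st.py .4582 -.3391 .0605 -8.48
python3 - <<'E'
from h import *
cv2.imwrite('pics/w2.png',cams.read_camera('wrist'))
E
```

```text
t 7.57 p [ 0.4573 -0.291   0.208 ] yaxis deg -8.55 j [-0.71  0.04  1.76  0.    1.35 -0.56] open 0.05659236764189817 F [-0.   0.3 -2.6] grip 29.59957380895503
shift units [ 0.007 -0.401 -1.229] turn 0.0002
```

View pics/w2.png

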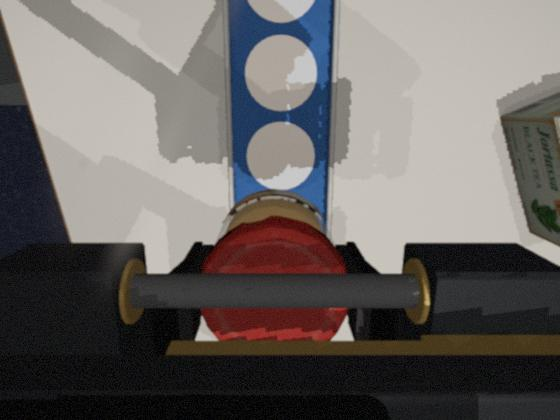

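The wrist view shows the honey jar held, the discs at about (280,157) and (281,74), and the rack straight in the picture. I'll use these discs to check the rack pose.

```bash
cat > wd.py <<'E'
from h import *
import sys
def discs(im,c):
    hsv=cv2.cvtColor(im,cv2.COLOR_BGR2HSV)
    b=((hsv[...,0]>95)&(hsv[...,0]<130)&(hsv[...,1]>110)).astype(np.uint8)
    b=cv2.morphologyEx(b,cv2.MORPH_CLOSE,np.ones((5,5)))
    cn,h=cv2.findContours(b,cv2.RETR_CCOMP,cv2.CHAIN_APPROX_NONE)
    for k,hh in zip(cn,h[0]):
        if hh[3]>=0 and cv2.contourArea(k)>1000:
            (u,v),(a,bb),_=cv2.fitEllipse(k); print('disc',round(u,1),round(v,1),round(a),round(bb),ray(c,[u,v],.012)[0].round(4))
discs(cv2.imread(sys.argv[1]),cams.calibration('wrist'))
E
python3 wd.py pics/w2.png
```

```text
disc 280.4 72.4 75 79 [ 0.4767 -0.1882  0.012 ]
```

>>> servo_tool([
  [0.8,[0,-0.1,0],0],
  [0.8,[0,-0.25,0],0],
  [0.8,[0,-0.4,0],0],
  [0.8,[0,-0.4,0],0],
  [0.8,[0,-0.4,-0.15],0],
  [0.8,[0,-0.4,-0.3],0],
  [0.8,[0,-0.4,-0.5],0],
  [0.8,[0,-0.4,-0.7],0],
  [0.8,[0,-0.4,-0.8],0],
  [0.8,[0,-0.4,-0.9],0],
])

```text
clock: 8.45
tcp_pos: [0.458, -0.3384, 0.1]
tcp_rot: [0.757, 0.653, -0.0, -0.001]
ft_force: [-0.7, 0.1, -2.3]
opening: 0.0568
grip_force: 29.6
```

>>> servo_tool([
  [0.8,[0,0,-0.07],0],
  [0.8,[0,0,-0.14],0],
  [0.8,[0,0,-0.2],0],
  [0.8,[0,0,-0.25],0],
  [0.8,[0,0,-0.29],0],
  [0.8,[0,0,-0.32],0],
  [0.8,[0,0,-0.325],0],
  [0.8,[0,0,-0.325],0],
  [0.8,[0,0,-0.325],0],
])

```text
clock: 9.2
tcp_pos: [0.4586, -0.3397, 0.0627]
tcp_rot: [0.757, 0.653, 0.0, 0.0]
ft_force: [0.1, 0.3, -2.8]
opening: 0.0572
grip_force: 29.6
```

```bash
python3 st.py .457 -.3391 .059 -8.48
```

```text
t 9.2 p [ 0.4586 -0.3397  0.0627] yaxis deg -8.48 j [-0.78  0.26  1.8   0.    1.08 -0.63] open 0.05719808502855699 F [ 0.1  0.3 -2.8] grip 29.599265984014806
shift units [-0.013  0.005 -0.031] turn 0.0
```

>>> servo_tool([
  [0.8,[-0.012,0.005,-0.01],0],
  [0.8,[-0.012,0.005,-0.02],0],
  [0.8,[-0.012,0.005,-0.025],0],
  [0.8,[-0.012,0.005,-0.03],0],
  [0.8,[-0.012,0.005,-0.03],0],
])

```text
clock: 9.62
tcp_pos: [0.457, -0.3395, 0.0597]
tcp_rot: [0.757, 0.653, -0.0, 0.0]
ft_force: [-2.2, 0.2, 4.2]
opening: 0.057
grip_force: 30.1
```

>>> servo_tool([
  [0.5,[0,0,0],0],
  [0.3,[0,0,0],0],
  [0.1,[0,0,0],0],
  [0,[0,0,0],0],
  [0,[0,0,0],0],
  [0,[0,0,0],0],
  [0,[0,0,0],0],
  [0,[0,0,0.1],0],
  [0,[0,0,0.3],0],
  [0,[0,0,0.55],0],
  [0,[0,0,0.8],0],
  [0,[0,0,1],0],
])

```text
clock: 10.62
tcp_pos: [0.4574, -0.3393, 0.1821]
tcp_rot: [0.757, 0.653, 0.0, 0.001]
ft_force: [1.5, 0.6, 0.7]
opening: 0.0869
grip_force: 0.0
```

>>> servo_tool([
  [0,[0,0.25,0.1],0.005],
  [0,[0,0.5,0.15],0.01],
  [0,[0,0.75,0.2],0.01],
  [0,[0.1,1,0.2],0.0115],
])

```text
clock: 10.95
tcp_pos: [0.4685, -0.2184, 0.2054]
tcp_rot: [0.734, 0.679, 0.0, 0.001]
ft_force: [1.2, -0.4, -0.3]
opening: 0.087
grip_force: 0.0
```

>>> servo_tool([
  [0,[0.05,0.25,0],0.01],
  [0,[0.1,0.5,0],0.02],
  [0,[0.15,0.75,0],0.03],
  [0,[0.15,1,0],0.04],
])

```text
clock: 11.28
tcp_pos: [0.4876, -0.0975, 0.204]
tcp_rot: [0.641, 0.767, 0.0, 0.001]
ft_force: [0.2, 0.0, 0.9]
opening: 0.0873
grip_force: 0.0
```

>>> servo_tool([
  [0,[0.05,0.25,0],0],
  [0,[0.1,0.5,0],0],
  [0,[0.15,0.75,0],0],
  [0,[0.15,1,0],0],
])

```text
clock: 11.62
tcp_pos: [0.5056, 0.0226, 0.204]
tcp_rot: [0.642, 0.766, 0.001, 0.001]
ft_force: [0.9, -0.4, 0.3]
opening: 0.0867
grip_force: 0.0
```

>>> servo_tool([
  [0,[0.05,0.25,0],0],
  [0,[0.1,0.5,0],0],
  [0,[0.1,0.75,0],0],
  [0,[0.1,0.8,0],0],
  [0,[0.1,0.8,0],0],
  [0,[0.1,0.8,0],0],
])

```text
clock: 12.12
tcp_pos: [0.5169, 0.1169, 0.2032]
tcp_rot: [0.642, 0.767, -0.0, 0.0]
ft_force: [-0.1, 0.6, 0.1]
opening: 0.0869
grip_force: 0.0
```

```bash
cat > look.py <<'E'
from h import *
import sys
n=sys.argv[1]; a=cams.read_camera('top'); b=cams.read_camera('wrist')
cv2.imwrite(f'pics/t{n}.png',a); cv2.imwrite(f'pics/w{n}.png',b)
z=cv2.resize(a[200:300,110:450],(800,235),interpolation=cv2.INTER_CUBIC)
w=cv2.resize(b,(480,360)); o=np.zeros((600,800,3),np.uint8); o[:235]=z; o[240:600,:480]=w; cv2.imwrite(f'pics/c{n}.png',o)
E
python3 look.py 3; python3 st.py .519 .2395 .058 10.1
```

```text
t 12.22 p [0.5169 0.116  0.203 ] yaxis deg 10.01 j [ 0.07  0.01  1.8  -0.    1.34 -0.1 ] open 0.08707274397711909 F [ 0.1 -1.2  0.1] grip 0.0
shift units [ 0.017  1.029 -1.209] turn 0.0003
```

View pics/c3.png

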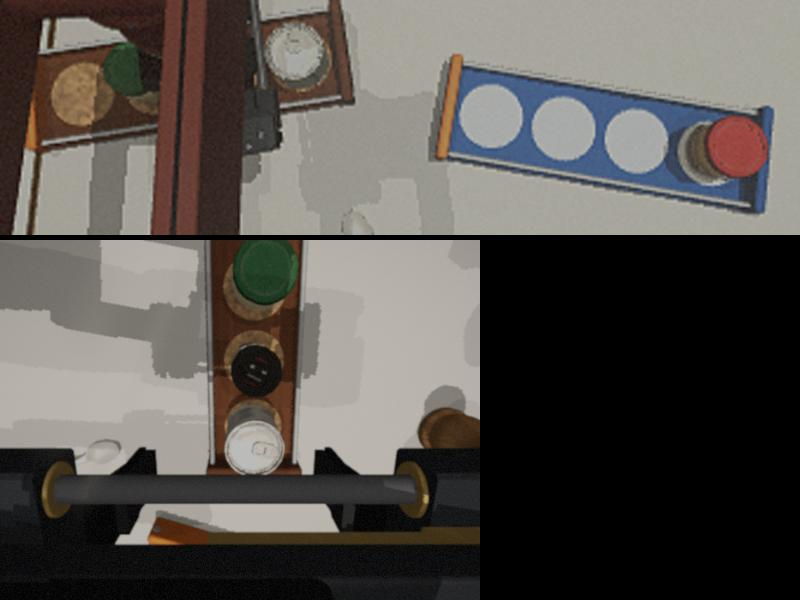

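The picture shows the honey jar on the last disc (lid at about pixel (423,262) in the top view). The mustard, spice and tin are untouched, with the spice at wrist pixel (299,152) and the tin at (298,242).

```bash
cat > rk.py <<'E'
from h import *
c0=np.array([.4750,-.2263]); a=np.radians(-8.48); X=np.array([np.cos(a),np.sin(a)]); Y=np.array([-np.sin(a),np.cos(a)])
def rack(p): d=np.array(p[:2])-c0; return np.round([d@X,d@Y],4)
E
python3 - <<'E'
from rk import *
im=cv2.imread('pics/t3.png'); hsv=cv2.cvtColor(im,cv2.COLOR_BGR2HSV); c=cams.calibration('top')
m=(((hsv[...,0]<8)|(hsv[...,0]>172))&(hsv[...,1]>130)).astype(np.uint8)
for q,s in blobs(m,(400,230,450,300),100):
    u=[s[0]+s[2]/2-.5,s[1]+s[3]/2-.5]; p=ray(c,u,.097)[0]; print(u,q,p,rack(p))
c=cams.calibration('wrist')
im=cv2.imread('pics/w3.png'); 
print('spice',ray(c,[299,151.7],.117),'tin',ray(c,[298,242],.084),'mus',ray(c,[311,36],.092))
E
```

```text
[np.float64(423.0), np.float64(262.0)] [422.97257384 261.84177215] [ 0.45882635 -0.33758642  0.097     ] [ 0.0004 -0.1125]
spice [[0.52402209 0.16119162 0.117     ]] tin [[0.53991118 0.08677977 0.084     ]] mus [[0.51919029 0.23738528 0.092     ]]
```

>>> servo_tool([
  [0,[0.018,0.2,0],0],
  [0,[0.018,0.5,0],0],
  [0,[0.018,0.75,0],0],
  [0,[0.018,0.9,0],0],
  [0,[0.018,1,0],0],
])

```text
clock: 12.63
tcp_pos: [0.5192, 0.2376, 0.2029]
tcp_rot: [0.643, 0.766, 0.0, -0.0]
ft_force: [-0.2, -0.2, 0.2]
opening: 0.0873
grip_force: 0.0
```

>>> servo_tool([
  [0,[0,0.02,0],0],
  [0,[0,0.02,0],0],
  [0,[0,0.02,-0.15],0],
  [0,[0,0.02,-0.35],0],
  [0,[0,0.02,-0.55],0],
  [0,[0,0.02,-0.65],0],
  [0,[0,0.02,-0.75],0],
  [0,[0,0.02,-0.85],0],
  [0,[0,0.02,-0.95],0],
])

```text
clock: 13.38
tcp_pos: [0.5199, 0.2391, 0.0887]
tcp_rot: [0.643, 0.766, 0.001, 0.0]
ft_force: [-0.3, -0.4, -0.4]
opening: 0.0871
grip_force: 0.0
```

>>> servo_tool([
  [0,[0,0,-0.1],0],
  [0,[0,0,-0.2],0],
  [0,[0,0,-0.26],0],
  [0,[0,0,-0.27],0],
  [0,[0,0,-0.27],0],
  [0,[0,0,-0.27],0],
])

```text
clock: 13.88
tcp_pos: [0.5194, 0.2397, 0.0567]
tcp_rot: [0.642, 0.766, 0.0, 0.0]
ft_force: [-0.5, -0.6, -0.5]
opening: 0.0868
grip_force: 0.0
```

>>> servo_tool([
  [0.2,[0,0,0],0],
  [0.4,[0,0,0],0],
  [0.6,[0,0,0],0],
  [0.8,[0,0,0],0],
  [0.8,[0,0,0],0],
  [0.8,[0,0,0],0],
  [0.8,[0,0,0],0],
  [0.8,[0,0,0],0],
])

```text
clock: 14.55
tcp_pos: [0.5194, 0.2395, 0.0566]
tcp_rot: [0.642, 0.766, 0.0, 0.0]
ft_force: [1.1, 0.1, 0.4]
opening: 0.0529
grip_force: 30.0
```

```bash
python3 st.py .468 -.2639 .20 -8.48
```

```text
t 14.55 p [0.5194 0.2395 0.0566] yaxis deg 10.05 j [ 0.29  0.27  1.8  -0.    1.07  0.12] open 0.05288294817748795 F [1.1 0.1 0.4] grip 30.000101977202576
shift units [-0.428 -4.195  1.195] turn -0.0515
```

>>> servo_tool([
  [0.8,[0,0,0.05],0],
  [0.8,[0,0,0.15],0],
  [0.8,[0,0,0.3],0],
  [0.8,[0,0,0.5],0],
  [0.8,[0,0,0.7],0],
  [0.8,[0,0,0.9],0],
  [0.8,[0,0,1],0],
])

```text
clock: 15.13
tcp_pos: [0.5204, 0.24, 0.1806]
tcp_rot: [0.642, 0.766, 0.002, 0.001]
ft_force: [0.7, -0.0, -2.3]
opening: 0.0531
grip_force: 30.0
```

>>> servo_tool([
  [0.8,[0,0,0.1],0],
  [0.8,[0,-0.05,0.25],0],
  [0.8,[0,-0.15,0.25],0],
  [0.8,[-0.05,-0.35,0.25],-0.01],
  [0.8,[-0.1,-0.55,0.25],-0.02],
  [0.8,[-0.15,-0.75,0.25],-0.03],
  [0.8,[-0.2,-1,0.25],-0.04],
])

```text
clock: 15.72
tcp_pos: [0.4936, 0.1185, 0.2047]
tcp_rot: [0.734, 0.679, -0.001, -0.001]
ft_force: [0.2, -0.7, -2.6]
opening: 0.0525
grip_force: 30.0
```

>>> servo_tool([
  [0.8,[-0.05,-0.25,0],-0.005],
  [0.8,[-0.1,-0.5,0],-0.0115],
  [0.8,[-0.15,-0.75,0],-0.0115],
  [0.8,[-0.224,-1,0],-0.0115],
])

```text
clock: 16.05
tcp_pos: [0.4668, -0.0023, 0.2048]
tcp_rot: [0.758, 0.653, -0.001, -0.001]
ft_force: [0.2, -0.5, -3.1]
opening: 0.053
grip_force: 30.0
```

>>> servo_tool([
  [0.8,[0,-0.25,0],0],
  [0.8,[0,-0.5,0],0],
  [0.8,[0,-0.75,0],0],
  [0.8,[0,-1,0],0],
])

```text
clock: 16.38
tcp_pos: [0.4668, -0.1222, 0.2049]
tcp_rot: [0.758, 0.653, -0.0, -0.001]
ft_force: [-0.2, -0.0, -2.6]
opening: 0.0529
grip_force: 30.0
```

>>> servo_tool([
  [0.8,[0,-0.25,0],0],
  [0.8,[0,-0.5,0],0],
  [0.8,[0,-0.75,0],0],
  [0.8,[0,-1,0],0],
  [0.8,[0,-1.1,0],0],
])

```text
refused, shift out of range in row 5
```

```bash
python3 st.py .4685 -.2645 .0575 -8.48
```

```text
t 16.38 p [ 0.4668 -0.1222  0.2049] yaxis deg -8.51 j [-0.42 -0.11  1.91 -0.    1.35 -0.27] open 0.052933552927817 F [-0.2 -0.  -2.6] grip 30.000276857317658
shift units [ 0.015 -1.186 -1.229] turn 0.0001
```

>>> servo_tool([
  [0.8,[0,-0.25,0],0],
  [0.8,[0,-0.5,0],0],
  [0.8,[0,-0.75,0],0],
  [0.8,[0,-1,0],0],
])

```text
clock: 16.72
tcp_pos: [0.4667, -0.242, 0.2047]
tcp_rot: [0.758, 0.653, -0.0, -0.001]
ft_force: [1.0, -0.1, -1.8]
opening: 0.0532
grip_force: 30.0
```

>>> servo_tool([
  [0.8,[0.005,-0.1,0],0],
  [0.8,[0.005,-0.18,0],0],
  [0.8,[0.005,-0.18,0],0],
  [0.8,[0.005,-0.18,-0.15],0],
  [0.8,[0.005,-0.18,-0.35],0],
  [0.8,[0.005,-0.18,-0.55],0],
  [0.8,[0.005,-0.18,-0.75],0],
  [0.8,[0.005,-0.18,-0.85],0],
  [0.8,[0.005,-0.18,-0.95],0],
])

```text
clock: 17.47
tcp_pos: [0.4682, -0.2604, 0.0908]
tcp_rot: [0.757, 0.653, -0.0, -0.001]
ft_force: [0.5, -0.0, -2.2]
opening: 0.053
grip_force: 30.0
```

>>> servo_tool([
  [0.8,[0,0,-0.07],0],
  [0.8,[0,0,-0.14],0],
  [0.8,[0,0,-0.19],0],
  [0.8,[0,0,-0.23],0],
  [0.8,[0,0,-0.255],0],
  [0.8,[0,0,-0.26],0],
  [0.8,[0,0,-0.26],0],
])

```text
clock: 18.05
tcp_pos: [0.4689, -0.2623, 0.0613]
tcp_rot: [0.758, 0.653, 0.0, 0.0]
ft_force: [0.1, -0.5, -2.7]
opening: 0.0529
grip_force: 30.0
```

```bash
python3 st.py .4685 -.2645 .0565 -8.48
```

```text
t 18.05 p [ 0.4689 -0.2623  0.0613] yaxis deg -8.49 j [-0.66  0.19  1.89 -0.    1.06 -0.51] open 0.052892277293616737 F [ 0.1 -0.5 -2.7] grip 29.999458285456058
shift units [-0.003 -0.018 -0.04 ] turn 0.0
```

>>> servo_tool([
  [0.8,[-0.003,-0.018,-0.01],0],
  [0.8,[-0.003,-0.018,-0.02],0],
  [0.8,[-0.003,-0.018,-0.03],0],
  [0.8,[-0.003,-0.018,-0.037],0],
  [0.8,[-0.003,-0.018,-0.037],0],
])

```text
clock: 18.47
tcp_pos: [0.4684, -0.2643, 0.0566]
tcp_rot: [0.757, 0.653, -0.0, -0.0]
ft_force: [0.1, 0.1, -2.7]
opening: 0.0527
grip_force: 30.0
```

>>> servo_tool([
  [0.5,[0,0,0],0],
  [0.3,[0,0,0],0],
  [0.1,[0,0,0],0],
  [0,[0,0,0],0],
  [0,[0,0,0],0],
  [0,[0,0,0],0],
  [0,[0,0,0],0],
  [0,[0,0,0.1],0],
  [0,[0,0,0.3],0],
  [0,[0,0,0.55],0],
  [0,[0,0,0.8],0],
  [0,[0,0,1],0],
])

```text
clock: 19.47
tcp_pos: [0.469, -0.2647, 0.1801]
tcp_rot: [0.757, 0.653, 0.0, 0.001]
ft_force: [0.9, -0.2, 0.9]
opening: 0.0866
grip_force: 0.0
```

>>> servo_tool([
  [0,[0,0.25,0.1],0.005],
  [0,[0,0.5,0.15],0.01],
  [0,[0,0.75,0.2],0.01],
  [0,[0.1,1,0.25],0.0115],
])

```text
clock: 19.8
tcp_pos: [0.4793, -0.1433, 0.2083]
tcp_rot: [0.734, 0.679, -0.0, 0.0]
ft_force: [1.2, -1.4, 0.2]
opening: 0.0871
grip_force: 0.0
```

>>> servo_tool([
  [0,[0.05,0.25,0],0.01],
  [0,[0.1,0.5,0],0.02],
  [0,[0.15,0.75,0],0.03],
  [0,[0.2,1,0],0.04],
])

```text
clock: 20.13
tcp_pos: [0.5046, -0.0228, 0.208]
tcp_rot: [0.641, 0.767, 0.0, 0.001]
ft_force: [1.1, -0.5, -0.0]
opening: 0.087
grip_force: 0.0
```

>>> servo_tool([
  [0,[0.05,0.2,0],0],
  [0,[0.1,0.4,0],0],
  [0,[0.16,0.6,0],0],
  [0,[0.16,0.7,0],0],
  [0,[0.16,0.7,0],0],
  [0,[0.16,0.7,0],0],
])

```text
clock: 20.63
tcp_pos: [0.5234, 0.0597, 0.2071]
tcp_rot: [0.642, 0.767, -0.0, 0.0]
ft_force: [0.5, -0.5, 1.0]
opening: 0.0868
grip_force: 0.0
```

```bash
python3 look.py 4; python3 st.py .5245 .1595 .065 10.1
python3 - <<'E'
from rk import *
im=cv2.imread('pics/t4.png'); hsv=cv2.cvtColor(im,cv2.COLOR_BGR2HSV); c=cams.calibration('top')
m=((hsv[...,0]>45)&(hsv[...,0]<85)&(hsv[...,1]>70)).astype(np.uint8)
for q,s in blobs(m,(290,220,450,300),100): p=ray(c,q,.092)[0]; print(q,s,p,rack(p))
E
```

```text
t 20.73 p [0.5234 0.0588 0.2069] yaxis deg 10.03 j [-0.04 -0.    1.8  -0.    1.35 -0.21] open 0.08742071182366283 F [0.2 0.  0.2] grip 0.0
shift units [ 0.009  0.84  -1.183] turn 0.0002
[388.55865922 255.77653631] [381 248  16  16 179] [ 0.47128248 -0.26314477  0.092     ] [ 0.0018 -0.037 ]
```

View pics/c4.png

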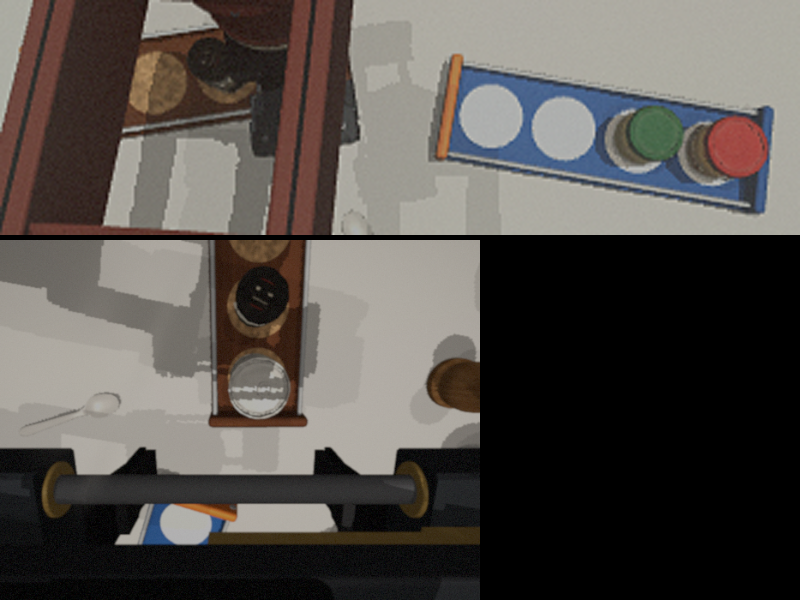

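The mustard stands on its disc (2 mm off across, 1 mm along). The spice jar and tin are undisturbed. Next is the spice jar.

>>> servo_tool([
  [0,[0.009,0.2,0],0],
  [0,[0.009,0.45,0],0],
  [0,[0.009,0.7,0],0],
  [0,[0.009,0.84,0],0],
  [0,[0.009,0.84,0],0],
  [0,[0.009,0.84,-0.15],0],
  [0,[0.009,0.84,-0.35],0],
  [0,[0.009,0.84,-0.5],0],
])

```text
clock: 21.4
tcp_pos: [0.5247, 0.1587, 0.1457]
tcp_rot: [0.643, 0.766, -0.0, 0.0]
ft_force: [-0.6, -0.7, -0.3]
opening: 0.087
grip_force: 0.0
```

>>> servo_tool([
  [0,[0,0,-0.1],0],
  [0,[0,0,-0.2],0],
  [0,[0,0,-0.3],0],
  [0,[0,0,-0.4],0],
  [0,[0,0,-0.5],0],
  [0,[0,0,-0.6],0],
  [0,[0,0,-0.67],0],
  [0,[0,0,-0.68],0],
  [0,[0,0,-0.68],0],
])

```text
clock: 22.15
tcp_pos: [0.5241, 0.1605, 0.0643]
tcp_rot: [0.642, 0.766, -0.001, -0.001]
ft_force: [-0.2, 0.6, -0.1]
opening: 0.0867
grip_force: 0.0
```

>>> servo_tool([
  [0.2,[0,0,0],0],
  [0.35,[0,0,0],0],
  [0.45,[0,0,0],0],
  [0.5,[0,0,0],0],
  [0.6,[0,0,0],0],
  [0.8,[0,0,0],0],
  [0.9,[0,0,0],0],
  [0.9,[0,0,0],0],
  [0.9,[0,0,0],0],
  [0.9,[0,0,0],0],
], force=25)

```text
clock: 22.98
tcp_pos: [0.5248, 0.1606, 0.0652]
tcp_rot: [0.642, 0.766, 0.0, 0.0]
ft_force: [1.0, 0.8, 0.1]
opening: 0.041
grip_force: 25.0
```

```bash
python3 st.py .4795 -.1893 .20 -8.48
```

```text
t 22.98 p [0.5248 0.1606 0.0652] yaxis deg 10.05 j [ 0.15  0.21  1.86  0.    1.08 -0.02] open 0.040954218881306154 F [1.  0.8 0.1] grip 24.998668058251496
shift units [-0.378 -2.916  1.123] turn -0.0515
```

>>> servo_tool([
  [0.9,[0,0,0.05],0],
  [0.9,[0,0,0.15],0],
  [0.9,[0,0,0.3],0],
  [0.9,[0,0,0.5],0],
  [0.9,[0,0,0.7],0],
  [0.9,[0,0,0.9],0],
  [0.9,[0,0,1],0],
])

```text
clock: 23.57
tcp_pos: [0.5263, 0.1609, 0.1896]
tcp_rot: [0.642, 0.766, 0.002, 0.002]
ft_force: [0.8, 0.8, -1.8]
opening: 0.0404
grip_force: 25.0
```

>>> servo_tool([
  [0.9,[0,0,0.1],0],
  [0.9,[0,-0.05,0.2],0],
  [0.9,[0,-0.15,0.2],0],
  [0.9,[-0.05,-0.35,0.2],-0.01],
  [0.9,[-0.1,-0.55,0.2],-0.02],
  [0.9,[-0.15,-0.75,0.2],-0.03],
  [0.9,[-0.2,-1,0.2],-0.04],
])

```text
clock: 24.15
tcp_pos: [0.4993, 0.0393, 0.2076]
tcp_rot: [0.734, 0.679, -0.001, -0.001]
ft_force: [0.7, 0.5, -1.4]
opening: 0.0403
grip_force: 25.0
```

>>> servo_tool([
  [0.9,[-0.05,-0.25,0],-0.005],
  [0.9,[-0.1,-0.5,0],-0.0115],
  [0.9,[-0.15,-0.75,0],-0.0115],
  [0.9,[-0.178,-1,0],-0.0115],
])

```text
clock: 24.48
tcp_pos: [0.4774, -0.0814, 0.2077]
tcp_rot: [0.758, 0.653, -0.001, -0.001]
ft_force: [0.6, -0.6, -1.6]
opening: 0.0401
grip_force: 25.0
```

>>> servo_tool([
  [0.9,[0,-0.25,0],0],
  [0.9,[0,-0.5,0],0],
  [0.9,[0,-0.75,0],0],
  [0.9,[0,-0.88,0],0],
  [0.9,[0,-0.91,0],0],
  [0.9,[0,-0.91,0],0],
  [0.9,[0,-0.91,0],0],
])

```text
clock: 25.07
tcp_pos: [0.4785, -0.1884, 0.2081]
tcp_rot: [0.758, 0.653, -0.0, -0.001]
ft_force: [0.6, 0.6, -0.4]
opening: 0.0402
grip_force: 25.0
```

```bash
python3 st.py .4795 -.1885 .0655 -8.48
```

```text
t 25.07 p [ 0.4785 -0.1884  0.2081] yaxis deg -8.53 j [-0.53 -0.03  1.83  0.    1.35 -0.38] open 0.040206003270604695 F [ 0.6  0.6 -0.4] grip 24.99866480982746
shift units [ 8.000e-03 -1.000e-03 -1.188e+00] turn 0.0001
```

>>> servo_tool([
  [0.9,[0,0,-0.1],0],
  [0.9,[0,0,-0.3],0],
  [0.9,[0,0,-0.5],0],
  [0.9,[0,0,-0.7],0],
  [0.9,[0,0,-0.85],0],
  [0.9,[0,0,-0.95],0],
  [0.9,[0,0,-0.95],0],
])

```text
clock: 25.65
tcp_pos: [0.4771, -0.1864, 0.0915]
tcp_rot: [0.757, 0.653, -0.001, -0.003]
ft_force: [-0.5, 0.1, -1.6]
opening: 0.0403
grip_force: 25.0
```

>>> servo_tool([
  [0.9,[0,0,-0.07],0],
  [0.9,[0,0,-0.13],0],
  [0.9,[0,0,-0.17],0],
  [0.9,[0,0,-0.2],0],
  [0.9,[0,0,-0.21],0],
  [0.9,[0,0,-0.21],0],
  [0.9,[0,0,-0.21],0],
])

```text
clock: 26.23
tcp_pos: [0.4796, -0.1888, 0.0702]
tcp_rot: [0.757, 0.653, 0.0, 0.0]
ft_force: [-0.6, -0.0, -1.2]
opening: 0.0399
grip_force: 25.0
```

```bash
python3 st.py .4795 -.1885 .0652 -8.48
```

```text
t 26.23 p [ 0.4796 -0.1888  0.0702] yaxis deg -8.49 j [-0.53  0.13  1.94  0.    1.07 -0.38] open 0.039910523846631706 F [-0.6 -0.  -1.2] grip 24.998514911712846
shift units [-0.     0.003 -0.042] turn 0.0
```

>>> servo_tool([
  [0.9,[0,0,-0.01],0],
  [0.9,[0,0,-0.02],0],
  [0.9,[0,0,-0.03],0],
  [0.9,[0,0,-0.04],0],
  [0.9,[0,0,-0.04],0],
  [0.9,[0,0,-0.04],0],
])

```text
clock: 26.73
tcp_pos: [0.4794, -0.1887, 0.0652]
tcp_rot: [0.757, 0.653, 0.0, 0.0]
ft_force: [-0.2, -0.3, 0.1]
opening: 0.0404
grip_force: 25.0
```

>>> servo_tool([
  [0.5,[0,0,0],0],
  [0.3,[0,0,0],0],
  [0.1,[0,0,0],0],
  [0,[0,0,0],0],
  [0,[0,0,0],0],
  [0,[0,0,0],0],
  [0,[0,0,0],0],
  [0,[0,0,0.1],0],
  [0,[0,0,0.3],0],
  [0,[0,0,0.55],0],
  [0,[0,0,0.8],0],
  [0,[0,0,1],0],
])

```text
clock: 27.73
tcp_pos: [0.4798, -0.1889, 0.1884]
tcp_rot: [0.757, 0.653, 0.0, 0.001]
ft_force: [1.5, -1.1, -0.3]
opening: 0.0869
grip_force: 0.0
```

>>> servo_tool([
  [0,[0.05,0.25,0.1],0.01],
  [0,[0.1,0.5,0.15],0.02],
  [0,[0.2,0.75,0.15],0.03],
  [0,[0.3,1,0.15],0.04],
])

```text
clock: 28.07
tcp_pos: [0.5161, -0.0678, 0.2053]
tcp_rot: [0.669, 0.743, 0.001, 0.001]
ft_force: [1.2, -0.2, -0.2]
opening: 0.0866
grip_force: 0.0
```

>>> servo_tool([
  [0,[0.07,0.2,0],0.0115],
  [0,[0.14,0.4,0],0.0115],
  [0,[0.2,0.6,0],0.0115],
  [0,[0.2,0.65,0],0.0115],
  [0,[0.2,0.65,0],0.0115],
  [0,[0.2,0.65,0],0.0115],
])

```text
clock: 28.57
tcp_pos: [0.5391, 0.0091, 0.2035]
tcp_rot: [0.642, 0.767, -0.0, 0.0]
ft_force: [0.0, -0.5, -0.1]
opening: 0.0869
grip_force: 0.0
```

```bash
python3 look.py 5; python3 st.py .5415 .0858 .048 10.1
```

```text
t 28.67 p [0.5391 0.0083 0.2034] yaxis deg 10.01 j [-0.13  0.03  1.77 -0.    1.34 -0.31] open 0.08688840533013742 F [ 0.6  0.7 -0.4] grip 0.0
shift units [ 0.02   0.646 -1.295] turn 0.0003
```

View pics/c5.png

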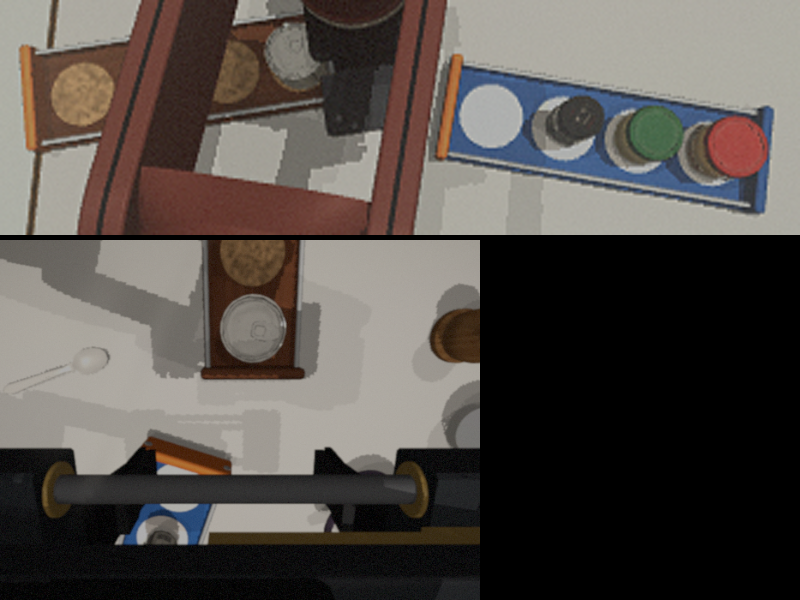

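The spice jar stands upright with its cap centre at about (579,117) in the composite. The tin is at wrist pixel (295,101). I'll check both positions.

Run:
```python
from rk import *
p=ray(cams.calibration('top'),[110+579.5*.425-.5,200+117.5*.4255-.5],.117)[0]; print(p,rack(p))
print(ray(cams.calibration('wrist'),[294.9,101.4],.084))
```

```text
[ 0.48085678 -0.18551852  0.117     ] [-0.0002  0.0412]
[[0.53900096 0.08592702 0.084     ]]
```

>>> servo_tool([
  [0,[0.02,0.2,0],0],
  [0,[0.02,0.45,0],0],
  [0,[0.02,0.6,0],0],
  [0,[0.02,0.65,0],0],
  [0,[0.02,0.65,0],0],
  [0,[0.02,0.65,-0.15],0],
  [0,[0.02,0.65,-0.35],0],
  [0,[0.02,0.65,-0.55],0],
  [0,[0.02,0.65,-0.6],0],
])

```text
clock: 29.42
tcp_pos: [0.5391, 0.0854, 0.1271]
tcp_rot: [0.643, 0.766, -0.002, -0.002]
ft_force: [-0.9, 0.4, -1.7]
opening: 0.0872
grip_force: 0.0
```

>>> servo_tool([
  [0,[0,0,-0.1],0],
  [0,[0,0,-0.2],0],
  [0,[0,0,-0.3],0],
  [0,[0,0,-0.4],0],
  [0,[0,0,-0.5],0],
  [0,[0,0,-0.6],0],
  [0,[0,0,-0.68],0],
  [0,[0,0,-0.69],0],
  [0,[0,0,-0.69],0],
])

```text
clock: 30.17
tcp_pos: [0.541, 0.0874, 0.0472]
tcp_rot: [0.642, 0.766, -0.001, -0.001]
ft_force: [0.6, -0.4, -0.7]
opening: 0.087
grip_force: 0.0
```

>>> servo_tool([
  [0.2,[0,0,0],0],
  [0.4,[0,0,0],0],
  [0.6,[0,0,0],0],
  [0.8,[0,0,0],0],
  [0.8,[0,0,0],0],
  [0.8,[0,0,0],0],
  [0.8,[0,0,0],0],
  [0.8,[0,0,0],0],
], force=25)

```text
clock: 30.83
tcp_pos: [0.5418, 0.0873, 0.0487]
tcp_rot: [0.642, 0.766, 0.0, 0.0]
ft_force: [-2.0, -0.5, 3.4]
opening: 0.0567
grip_force: 25.0
```

```bash
python3 st.py .4905 -.1143 .19 -8.48
```

```text
t 30.83 p [0.5418 0.0873 0.0487] yaxis deg 10.06 j [ 0.02  0.23  1.86 -0.    1.05 -0.16] open 0.0567214321229808 F [-2.  -0.5  3.4] grip 25.000135875307024
shift units [-0.428 -1.68   1.178] turn -0.0515
```

>>> servo_tool([
  [0.8,[0,0,0.05],0],
  [0.8,[0,0,0.15],0],
  [0.8,[0,0,0.3],0],
  [0.8,[0,0,0.5],0],
  [0.8,[0,0,0.7],0],
  [0.8,[0,0,0.9],0],
  [0.8,[0,0,1],0],
])

```text
clock: 31.42
tcp_pos: [0.5434, 0.0874, 0.1725]
tcp_rot: [0.642, 0.766, 0.002, 0.002]
ft_force: [1.1, 0.5, -1.3]
opening: 0.057
grip_force: 25.0
```

>>> servo_tool([
  [0.8,[0,0,0.1],0],
  [0.8,[0,-0.05,0.2],0],
  [0.8,[0,-0.15,0.2],0],
  [0.8,[-0.05,-0.35,0.2],-0.01],
  [0.8,[-0.1,-0.55,0.2],-0.02],
  [0.8,[-0.2,-0.75,0.2],-0.03],
  [0.8,[-0.3,-1,0.2],-0.04],
])

```text
clock: 32.0
tcp_pos: [0.5043, -0.0338, 0.1907]
tcp_rot: [0.734, 0.679, -0.001, -0.001]
ft_force: [1.4, 0.1, -2.1]
opening: 0.0569
grip_force: 25.0
```

>>> servo_tool([
  [0.8,[-0.05,-0.2,0],-0.005],
  [0.8,[-0.1,-0.4,0],-0.0115],
  [0.8,[-0.128,-0.6,0],-0.0115],
  [0.8,[-0.128,-0.673,0],-0.0115],
  [0.8,[-0.128,-0.673,0],-0.0115],
  [0.8,[-0.128,-0.673,0],-0.0115],
  [0.8,[-0.128,-0.673,0],-0.0115],
])

```text
clock: 32.58
tcp_pos: [0.4901, -0.1127, 0.1916]
tcp_rot: [0.757, 0.653, -0.0, -0.001]
ft_force: [-0.0, 0.1, -2.7]
opening: 0.0572
grip_force: 25.0
```

```bash
python3 st.py .4905 -.1135 .0490 -8.48
```

```text
t 32.58 p [ 0.4901 -0.1127  0.1916] yaxis deg -8.47 j [-0.38 -0.05  1.87  0.    1.32 -0.24] open 0.05716623203116911 F [-0.   0.1 -2.7] grip 24.999969536438584
shift units [ 0.003 -0.007 -1.189] turn -0.0
```

>>> servo_tool([
  [0.8,[0,0,-0.1],0],
  [0.8,[0,0,-0.25],0],
  [0.8,[0,0,-0.45],0],
  [0.8,[0,0,-0.65],0],
  [0.8,[0,0,-0.8],0],
  [0.8,[0,0,-0.9],0],
  [0.8,[0,0,-0.95],0],
  [0.8,[0,0,-0.95],0],
])

```text
clock: 33.25
tcp_pos: [0.4894, -0.1124, 0.0766]
tcp_rot: [0.757, 0.653, -0.001, -0.001]
ft_force: [-0.2, 0.4, -2.6]
opening: 0.0565
grip_force: 25.0
```

>>> servo_tool([
  [0.8,[0,0,-0.07],0],
  [0.8,[0,0,-0.13],0],
  [0.8,[0,0,-0.17],0],
  [0.8,[0,0,-0.19],0],
  [0.8,[0,0,-0.2],0],
  [0.8,[0,0,-0.2],0],
  [0.8,[0,0,-0.2],0],
])

```text
clock: 33.83
tcp_pos: [0.4906, -0.1136, 0.0546]
tcp_rot: [0.757, 0.653, 0.0, 0.0]
ft_force: [0.3, -1.1, -2.7]
opening: 0.0569
grip_force: 25.0
```

```bash
python3 st.py .4905 -.1135 .0490 -8.48
```

```text
t 33.83 p [ 0.4906 -0.1136  0.0546] yaxis deg -8.49 j [-0.38  0.12  1.98  0.    1.04 -0.24] open 0.056928199156657165 F [ 0.3 -1.1 -2.7] grip 25.000053020194173
shift units [-0.001  0.    -0.046] turn 0.0
```

Lower, release, rise and move aside for a clear view.

>>> servo_tool([
  [0.8,[0,0,-0.01],0],
  [0.8,[0,0,-0.02],0],
  [0.8,[0,0,-0.03],0],
  [0.8,[0,0,-0.04],0],
  [0.8,[0,0,-0.046],0],
  [0.8,[0,0,-0.046],0],
])

```text
clock: 34.33
tcp_pos: [0.4903, -0.1134, 0.0487]
tcp_rot: [0.757, 0.653, -0.0, -0.0]
ft_force: [0.0, 1.0, -2.8]
opening: 0.0568
grip_force: 25.0
```

>>> servo_tool([
  [0.5,[0,0,0],0],
  [0.3,[0,0,0],0],
  [0.1,[0,0,0],0],
  [0,[0,0,0],0],
  [0,[0,0,0],0],
  [0,[0,0,0],0],
  [0,[0,0,0],0],
  [0,[0,0,0.1],0],
  [0,[0,0,0.3],0],
  [0,[0,0,0.55],0],
  [0,[0,0,0.8],0],
  [0,[0,0,1],0],
])

```text
clock: 35.33
tcp_pos: [0.4909, -0.1136, 0.1721]
tcp_rot: [0.757, 0.653, 0.001, 0.001]
ft_force: [0.5, -0.4, 0.2]
opening: 0.0869
grip_force: 0.0
```

>>> servo_tool([
  [0,[0,0.2,0.2],0],
  [0,[0,0.5,0.3],0],
  [0,[0,0.75,0.3],0],
  [0,[0,1,0.3],0],
])

```text
clock: 35.67
tcp_pos: [0.4912, 0.0076, 0.2075]
tcp_rot: [0.758, 0.653, 0.001, 0.002]
ft_force: [0.6, 0.8, -1.1]
opening: 0.0871
grip_force: 0.0
```

>>> servo_tool([
  [0,[0,0.25,0],0],
  [0,[0,0.5,0],0],
  [0,[0,0.75,0],0],
  [0,[0,1,0],0],
  [0,[0,1,0],0],
  [0,[0,1,0],0],
])

```text
clock: 36.17
tcp_pos: [0.4902, 0.1279, 0.2056]
tcp_rot: [0.756, 0.654, 0.0, 0.0]
ft_force: [-0.4, -0.3, -0.7]
opening: 0.0868
grip_force: 0.0
```

```bash
python3 look.py 6; python3 st.py
python3 - <<'E'
from h import *
a=cv2.resize(cams.read_camera('scene')[130:270,290:450],(640,560),interpolation=cv2.INTER_CUBIC); t=cv2.resize(cv2.imread('pics/t6.png')[215:300,290:450],(640,340),interpolation=cv2.INTER_CUBIC)
o=np.zeros((600,800,3),np.uint8); o[:340,:640]=t; o[345:585,:274]=cv2.resize(a,(274,240)); cv2.imwrite('pics/f.png',o)
E
```

```text
t 36.27 p [0.4904 0.1261 0.2053] yaxis deg -8.46 j [ 0.1  -0.05  1.85 -0.    1.34  0.24] open 0.0872899275347902 F [-0.7 -0.3  0.1] grip 0.0
```

View pics/f.png

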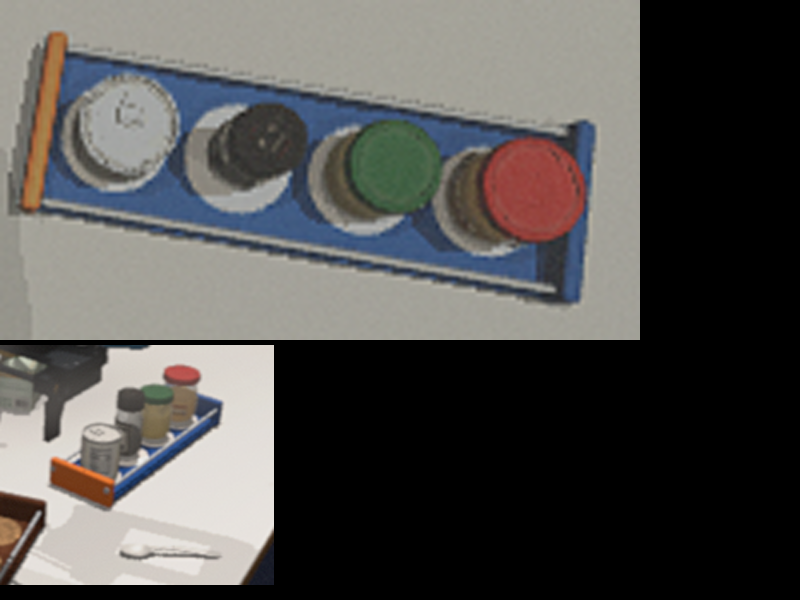

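All four stand upright in the new rack. In zoom pixels the tops are at tin (129,124), spice (268,140), mustard (395,167) and honey (534,190). I'll run a final check on these.

Run:
```python
from rk import *
c=cams.calibration('top')
for n,u,v,h in(('tin',129,124,.084),('spice',268,140,.117),('mustard',395,167,.092),('honey',534,190,.097)):
    print(n,rack(ray(c,[290+(u+.5)/4-.5,215+(v+.5)/4-.5],h)[0]))
```

```text
tin [-1.000e-04  1.125e-01]
spice [-0.0002  0.0394]
mustard [ 0.0004 -0.0367]
honey [ 0.0002 -0.1128]
```

All are within 2 mm of their disc centres, so I'm handing the job in.

```bash
python3 -c "
from rig import order
print(order.sign_off())"
```

```text
the job is handed in; nothing more can be done
None
```

The job is handed in: honey, mustard, spice and tin stand upright in reverse order on the new rack, each measured within 2 mm of its disc centre, the mug and tea box never approached, about 36 s used; the sign-off returned no verdict.

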